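# Open the push-and-turn tablet bottle in the reading corner

## Robot

A 6-joint arm with a two-finger parallel gripper is mounted at the origin on the work surface. World frame = base frame: x ahead of the robot, y to its left, z up, the work surface at z = 0. Lengths are in mm, angles in rad, forces in N, time in s.
With the tool pointing down it reaches from about 275 to 1000 mm from the base axis. Payload 8.4 kg.
Tool frame: the origin (TCP) lies between the finger pads; the fingertips stand 22 mm ahead of it and the grasp point (between the pads) lies 3 mm ahead of it (r.nose_length is the z of the fingertips in the tool frame, in mm); z points along the fingers, y is the line along which they close (so a half turn about z gives the same grasp; the last joint's range is limited). The gripper opens to 85 mm and grips with 20 to 120 N. Pads are 22 mm wide; open, the fingers measure 114 mm over their backs; the gripper's body (76 mm by 85 mm) begins 54 mm behind the grasp point. The pads swing forward as they close: fully open they stand 13 mm farther back than shut.
Start: joints at [-1.107, 0.353, 1.633, -0, 1.155, -0.002], TCP at [280.71, -558.417, 227.381] pointing down, gripper open.
Joint ranges: [-2.63, 2.63], [-0.92, 2.1], [0.06, 2.66], [-1.3, 4.44], [0, 2.69], [-3.02, 3.02]. Speed limits (rad/s): [2.22, 2.22, 2.79, 3.14, 3.14, 3.14].

## Interface

Orientations are given as [roll, pitch, yaw] about the fixed x, y, z axes, in that order (R = Rz(yaw) Ry(pitch) Rx(roll)).
In Python, from rig import r, cams gives the robot as it stands.
- The arm moves only by the tool run_rows, called as name(argument=value, ...) on one line, values as JSON. Schema: {"type":"object","properties":{"moves":{"type":"array","items":{"type":"number"},"minItems":7,"maxItems":35},"grip_force":{"type":"number"},"only":{"type":"string"},"quiet":{"type":"boolean"},"lines":{"type":"string"}},"required":["moves"],"additionalProperties":false}. moves is one flat list of numbers that holds 1 to 5 rows one after another, with no inner brackets; each row has 7 numbers: a rotation vector rx, ry, rz in fractions of the full range, 1 being 120 degrees, then dx, dy, dz in parts of the range, where 1.0 means 300 mm, then the opening from 0.0 (shut) to 1.0 (fully open); each row shifts and turns the commanded pose from where the row before left it, along the tool's axes as they then stand; what a row does not reach is not made up. A row lasts 1/12 s, in which the tool goes at most 41.7 mm and 0.125 rad, less where a joint would pass 70% of its speed; a pose out of reach is approached as far as the arm can. The fingers move at their own pace and stop on an object; grip_force is the grip in N (left out, the last holds). Time passes only in rows, so rows that do not move let the fingers close. The tool returns the time, the measured TCP pose, the force, the opening and the grip force at its end. only (a regular expression) keeps the lines of the reply that match it, lines (a string "A,B") keeps lines A to B, and quiet returns only ok. Input that does not fit is refused with a message, and nothing moves.
- r.sense(): the state, without advancing time (a new reading comes with each control period).
- cams.grab_frame(name): name is "scene" or "top" or "wrist"; returns the picture (384x512x3 uint8, red, green, blue); there is no depth.
- cams.camera_params(name): a dict with "fx", "fy", "cx", "cy" (pixels), "dist_coeffs" ([k1, k2, p1, p2, k3] as OpenCV has them; the pictures are not rectified), "rvec" (rotation vector, rad) and "tvec" (3), from world to camera coordinates, as OpenCV has them. Camera axes: x right, y down, z forward; pixel columns grow to the right and rows downward; lengths in mm; the calibration is good to about 2 mm. A picture is of the moment at which its call begins: read the wrist's pose just before it. camera_params takes no time and is no camera call; for the wrist camera it gives the pose at the moment of the call.
- r.sign_off(): hands the job in; it is judged then, once.
The state is a dict: "clock": time; "qpos": joint angles; "qvel": joint speeds; "joint_efforts": joint torques, N m; "eef_pos": TCP position; "tcp_rot": TCP orientation; "contact_force": force on the tool from outside, world axes, zero at the start; "wrist_torque": the same for the moment, N m; "opening": opening from 0.0 (shut) to 1.0 (fully open); "grasp_force": force on a finger pad.
Only numpy, scipy, OpenCV 4.12 (cv2) and the standard library are available. Lean on these libraries where they do the work, as an engineer would, in place of code of your own. Each camera call takes 0.05 s, during which the arm holds its last target. There are 200 camera calls.

## Task

Open the larger tablet bottle on the wooden tray: its wide ribbed safety cap has to be pressed down against its spring and, while it is down, twisted counterclockwise (seen from above) until it comes free. Lift the cap straight up and finish still holding it in the gripper, level and still, about ten centimetres above the mouth of the bottle; do not let go of it. Leave the small bottle, the teapot, the cup, the book and the glasses case where they are.

Things in the scene. Friction and masses are not known exactly. Their poses are not given: they have to be found in the camera images.
- bottle: Larger amber tablet bottle, body 58 mm across, held fast in a wooden socket ring (75 mm across, 22 mm high) at either end of the tray, any yaw; it neither turns nor lifts. Origin: centre of its underside, on the tray's top; z up. Shoulder ends 84 mm above the origin; neck 30 mm across.
- mouth (a point): Centre of the bottle's mouth, 113 mm above its origin. Hooks on the neck hold lugs inside the cap; a sprung seal here pushes the cap up with 6 N when locked, 1 N more per mm pressed. Once unlocked and not held, the cap pops up about 3 mm.
- cap: Wide white ribbed safety cap on that bottle, 52 mm across, 28 mm high, about 30 g, loose but locked on. Origin: centre of its open underside; z up. Locked, its underside is 95 mm above the bottle's origin (11 mm above the shoulder) and its x axis lies along the bottle's x axis within a few degrees. Undepressed it turns only a few degrees. Grip it across its sides from above, any yaw.
- cap_top (a point): Centre of the cap's flat top, 28 mm above the cap's origin. To open: press the cap down more than 3 mm (it bottoms at 6 mm, about 12 N; aim for 4.5 to 5), keep it down and turn it counterclockwise seen from above: free from 0.8 rad, stop at about 1.35 rad, so turn about 1.05. Then it lifts straight off.
- tray: Flat wooden tray 110 x 250 mm, 12 mm thick, fixed to the table; its long side is its y axis. Origin: centre of its underside. The two bottles stand 65 mm either side of its centre.
- small_bottle: Bystander: slim amber bottle, 38 mm across, 85 mm high, with a narrow plain cap, standing loose at the other end of the tray, without a socket ring. Origin: centre of its underside.
- teapot: Bystander: brown glazed teapot, 136 mm across the belly, 132 mm high, spout along +y, handle along -y. Origin: centre of its underside.
- tea_cup: Bystander: white handleless cup, 84 mm across, 60 mm high. Origin: centre of its underside.
- book: Bystander: closed clothbound book lying flat, 150 x 220 mm, 32 mm thick. Origin: centre of its underside.
- glasses_case: Bystander: dark spectacle case lying flat, 60 x 155 mm, 35 mm high, beyond the tray. Origin: centre of its underside.
There are look-alikes about, which are no part of the job. Several things have the shape of the cap; the one meant has the colours described above.

How it is judged:
By the outcome, as a careful person would: the job done as asked, in the order asked, and still so for the second after the job is handed in, while the arm keeps its last pose, push and grip.
It also fails if it takes over 32 s, if anything falls off the work surface, if the arm or the gripper's body presses on something with over 40 N, if the wrist force passes 120 N, or if a joint passes its speed limit or range.

## Working session

There is one attempt and no reset: what is moved stays moved. The work goes in short steps, Python scripts to look and compute and a tool call to move; the robot and the scene stay as the last step left them, time stands still between calls to the robot, and variables do not carry over. Pictures are saved under pics/ and viewed, at most 10 in all, crops included, and the job is handed in when it is done.

```bash
mkdir -p pics; ls
```

Run:
```python
from rig import r,cams
import cv2,numpy as np
a=cams.grab_frame("top");b=cams.grab_frame("scene")
cv2.imwrite("pics/a.png",a[:,:,::-1]);cv2.imwrite("pics/b.png",b[:,:,::-1])
for n in("top","scene","wrist"):print(n,cams.camera_params(n))
s=r.sense();print(s["eef_pos"],s["tcp_rot"],s["clock"],s["contact_force"],r.nose_length)
```

```text
pics
top {'fx': 363.67526303614005, 'fy': 363.67526303614005, 'cx': 260.8881521183954, 'cy': 195.4439070632048, 'dist_coeffs': array([-0.07254976,  0.        ,  0.        ,  0.        ,  0.        ]), 'rvec': array([ 2.15788109, -2.18910208,  0.11159904]), 'tvec': array([  16.5284488 ,  571.36900874, 1131.43936118])}
scene {'fx': 353.6892045192129, 'fy': 353.6892045192129, 'cx': 252.44600635965696, 'cy': 193.37926441778677, 'dist_coeffs': array([0.03689442, 0.        , 0.        , 0.        , 0.        ]), 'rvec': array([ 0.89884727,  2.68778785, -0.86797324]), 'tvec': array([ 440.85937756, -216.74072502, 1304.40783858])}
wrist {'fx': 327.7812688873318, 'fy': 327.7812688873318, 'cx': 255.82888245423277, 'cy': 192.2484283355039, 'dist_coeffs': array([0.02923096, 0.        , 0.        , 0.        , 0.        ]), 'rvec': array([-2.45080988,  1.51067745,  0.22925725]), 'tvec': array([-624.26376149,  -38.82098832,  378.3967841 ])}
[ 280.50097869 -558.01587308  226.7125393 ] [-3.14030999e+00  1.07465399e-05  4.65775162e-01] 0.1 [-0.40584879 -0.83146883 -0.18579754] 22.0
```

View pics/a.png

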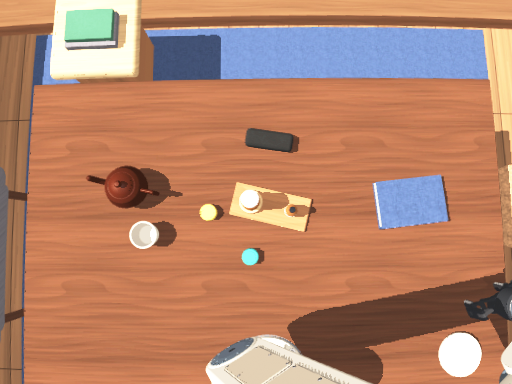

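View pics/b.png

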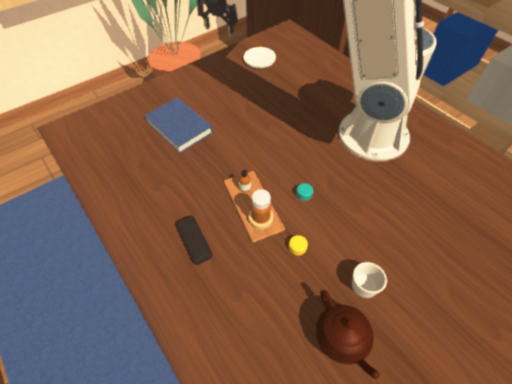

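The top view shows the white cap near (250,200) at the left end of the tray and the small bottle at (292,210). The teal and yellow caps are look-alikes on the table. In the scene view the white cap is near (262,197).

Create h.py:
```python
import cv2,numpy as np
from scipy.spatial.transform import Rotation as R
def ray(p,px):
    K=np.array([[p["fx"],0,p["cx"]],[0,p["fy"],p["cy"]],[0,0,1]])
    u=cv2.undistortPoints(np.array([[px]],float),K,p["dist_coeffs"])[0,0]
    M=cv2.Rodrigues(p["rvec"])[0];return -M.T@p["tvec"],M.T@np.array([u[0],u[1],1])
def atz(p,px,z):
    c,d=ray(p,px);return c+d*(z-c[2])/d[2]
def proj(p,X):
    K=np.array([[p["fx"],0,p["cx"]],[0,p["fy"],p["cy"]],[0,0,1]])
    return cv2.projectPoints(np.array(X,float).reshape(-1,1,3),p["rvec"],p["tvec"],K,p["dist_coeffs"])[0][:,0]
def tri(*l):
    A=0;b=0
    for c,d in l:
        d=d/np.linalg.norm(d);P=np.eye(3)-np.outer(d,d);A=A+P;b=b+P@c
    return np.linalg.solve(A,b)
```

Run:
```python
from rig import r,cams
from h import *
t=cams.camera_params("top");s=cams.camera_params("scene")
for c in[(238,184),(312,201),(305,230),(230,212)]:print(atz(t,c,12).round(1))
print("cap",atz(t,(250,199),135).round(1),"small",atz(t,(292,210),85+12).round(1))
A=cv2.imread("pics/a.png");B=cv2.imread("pics/b.png")
out=[]
for I,(x,y),p in((A,(250,200),t),(B,(262,200),s)):
    h=cv2.cvtColor(I,cv2.COLOR_BGR2HSV)
    m=((h[...,1]<70)&(h[...,2]>120)).astype(np.uint8)
    n,l,st,ce=cv2.connectedComponentsWithStats(m)
    k=[i for i in range(1,n) if np.hypot(*(ce[i]-(x,y)))<15];print([(st[i],ce[i]) for i in k])
    out.append(cv2.resize(I[y-40:y+40,x-50:x+50],None,fx=4,fy=4,interpolation=cv2.INTER_CUBIC))
cv2.imwrite("pics/c.png",np.hstack(out))
print(tri(ray(t,(250,199)),ray(s,(262,197))))
```

```text
[611.4  81.9  12. ]
[ 552.7 -156.8   12. ]
[ 459.7 -131.7   12. ]
[521.  108.4  12. ]
cap [551.2  40.5 135. ] small [519.8 -83.6  97. ]
[(array([239, 189,  20,  24, 350], dtype=int32), array([248.46857143, 200.03428571]))]
[(array([252, 190,  18,  18, 271], dtype=int32), array([260.66789668, 198.47232472]))]
[549.66563904  42.90041456 125.11773145]
```

View pics/c.png

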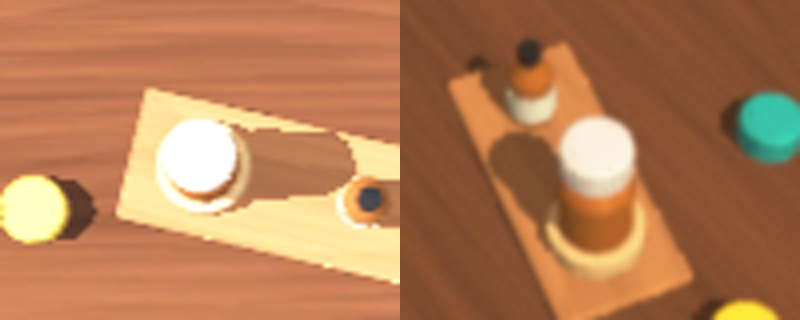

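Cap top is at about (551,41,135). Tray yaw is about -0.245, which agrees with the sizes given. I'll keep the current yaw, since it leaves room for the CCW turn, and move to hover.

The rows are not in the units I measure in: shifts go in shares of 300 mm and turns go in shares of 120 degrees. I convert before sending: 32 mm / 300 = 0.1067, -25.9 mm / 300 = -0.0863.

run_rows(moves=[0,0,0,0.1067,-0.0863,0,1,0,0,0,0.1067,-0.0863,0,1,0,0,0,0.1067,-0.0863,0,1,0,0,0,0.1067,-0.0863,0,1,0,0,0,0.1067,-0.0863,0,1])

```text
clock: 0.52
eef_pos: [365.6, -369.0, 227.1]
tcp_rot: [-3.141, 0.0, 0.465]
contact_force: [0.9, -1.3, -1.0]
opening: 1.001
grasp_force: 0.0
```

run_rows(moves=[0,0,0,0.1067,-0.0863,0,1,0,0,0,0.1067,-0.0863,0,1,0,0,0,0.1067,-0.0863,0,1,0,0,0,0.1067,-0.0863,0,1,0,0,0,0.1067,-0.0863,0,1])

```text
clock: 0.93
eef_pos: [450.5, -181.3, 227.3]
tcp_rot: [-3.142, 0.0, 0.466]
contact_force: [1.4, -0.3, -0.1]
opening: 1.002
grasp_force: 0.0
```

run_rows(moves=[0,0,0,0.1067,-0.0863,0,1,0,0,0,0.1067,-0.0863,0,1,0,0,0,0.1067,-0.0863,0,1,0,0,0,0.1067,-0.0863,0,1,0,0,0,0,0,0,1])

```text
clock: 1.35
eef_pos: [520.5, -27.5, 227.4]
tcp_rot: [-3.14, -0.002, 0.47]
contact_force: [-0.5, -0.3, -0.1]
opening: 1.0
grasp_force: 0.0
```

Run:
```python
from rig import r,cams
from h import *
p=cams.camera_params("wrist");s=r.sense();I=cams.grab_frame("wrist")
cv2.imwrite("pics/d.png",I[:,:,::-1])
print(s["clock"],s["eef_pos"],s["tcp_rot"],s["qpos"],s["contact_force"]);print(proj(p,[[551,41,135],[551,41,12]]))
import pickle;pickle.dump(p,open("d.pkl","wb"))
```

```text
1.35 [520.47175828 -27.48911001 227.39622331] [-3.14034720e+00 -2.40504880e-03  4.69746842e-01] [-0.0571649   0.19069391  1.85442686  0.00257154  1.09502069  1.04270691] [-0.48357342 -0.33296656 -0.07867314]
[[189.10917681 115.15960571]
 [211.70972576 107.33815885]]
```

View pics/d.png

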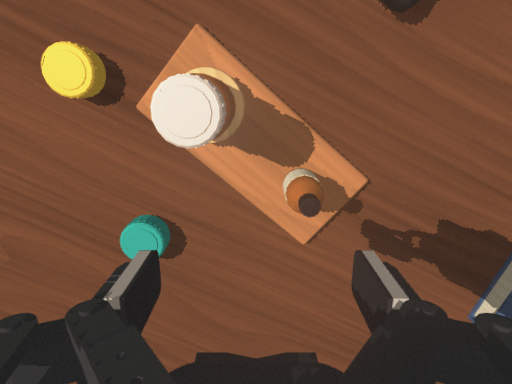

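The wrist view shows the cap's top near (187,111), against a predicted (189,115). I'll refine this by fitting the cap's outline.

Run:
```python
from h import *
import pickle
from scipy.optimize import minimize
p=pickle.load(open("d.pkl","rb"))
I=cv2.imread("pics/d.png");h=cv2.cvtColor(I,cv2.COLOR_BGR2HSV)
m=((h[...,1]<75)&(h[...,2]>110)).astype(np.uint8)
n,l,st,ce=cv2.connectedComponentsWithStats(m)
i=l[111,187];m=(l==i).astype(np.uint8);m=cv2.morphologyEx(m,cv2.MORPH_CLOSE,np.ones((5,5)));print(st[i],ce[i])
a=np.linspace(0,2*np.pi,60)
def sil(x,y):
    P=[[x+26*np.cos(t),y+26*np.sin(t),z] for z in(107,135) for t in a]
    q=np.zeros_like(m);hu=cv2.convexHull(proj(p,P).astype(np.float32))
    cv2.fillPoly(q,[np.round(hu*16).astype(np.int32)],1,shift=4);return q
f=lambda v:float((sil(*v)!=m).sum())
best=min(((f((x,y)),x,y) for x in np.arange(540,562,.5) for y in np.arange(32,52,.5)));print(best,m.sum())
print(atz(p,(187,111),135))
q=sil(*best[1:]);c=cv2.findContours(q,0,1)[0];cv2.drawContours(I,c,-1,(0,0,255),1)
cv2.imwrite("pics/e.png",cv2.resize(I[50:180,120:260],None,fx=4,fy=4))
```

```text
[ 150   73   76   75 4358] [187.44653511 110.19343736]
(327.0, np.float64(552.0), np.float64(43.0)) 4365
[552.94519573  43.450581   135.        ]
```

View pics/e.png

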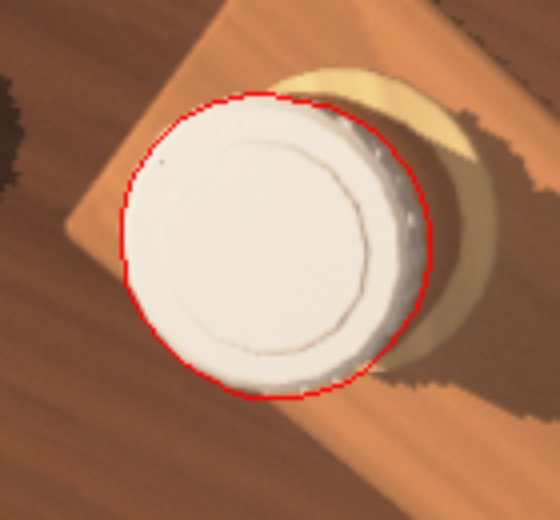

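The fitted outline matches the cap. Its centre is about (552,42.7), consistent with the other views to within 2 mm.

To row units: 35 mm / 300 = 0.1167, 29.9 mm / 300 = 0.0997.

run_rows(moves=[0,0,0,0.0997,-0.0807,0,1,0,0,0,0.0997,-0.0807,0,1,0,0,0,0,0,0.1167,1,0,0,0,0,0,0.0667,1,0,0,0,0,0,0,1])

```text
clock: 1.82
eef_pos: [546.6, 36.2, 168.3]
tcp_rot: [-3.139, 0.007, 0.466]
contact_force: [-1.3, -0.5, -0.9]
opening: 1.001
grasp_force: 0.0
```

Run:
```python
from rig import r,cams
from h import *
p=cams.camera_params("wrist");I=cams.grab_frame("wrist")
cv2.imwrite("pics/f.png",I[:,:,::-1]);print(proj(p,[[552,42.5,135]]))
```

```text
[[250.47919152 211.11630065]]
```

View pics/f.png

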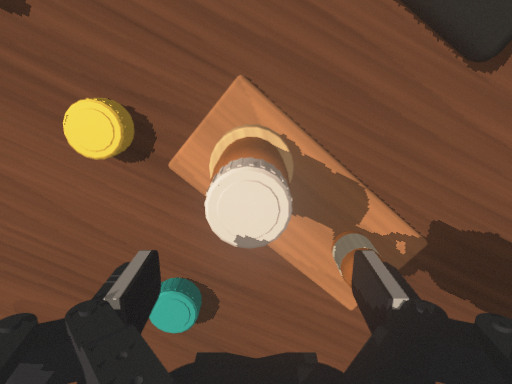

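The cap's top is at about (248,210), close to the prediction, and the jaws are clear of it. The move fell short by about 8 mm, so I'll compute the remainder.

Add to h.py:
```python
def intool(s,X):
    return R.from_euler("xyz",s["tcp_rot"]).inv().apply(np.array(X)-s["eef_pos"])
```

Run:
```python
from rig import r,cams
from h import *
s=r.sense();p=cams.camera_params("wrist")
print(s["eef_pos"],s["tcp_rot"],np.abs(s["qvel"]).max())
X=atz(p,(248,210),135);print(X,intool(s,X),intool(s,[552,42.5,135]))
I=cv2.imread("pics/f.png");h=cv2.cvtColor(I,cv2.COLOR_BGR2HSV)
m=((h[...,1]<75)&(h[...,2]>110)).astype(np.uint8)
l=cv2.connectedComponents(m)[1];m=(l==l[210,248]).astype(np.uint8);m=cv2.morphologyEx(m,cv2.MORPH_CLOSE,np.ones((5,5)))
a=np.linspace(0,2*np.pi,60)
def f(x,y):
    P=[[x+26*np.cos(t),y+26*np.sin(t),z] for z in(107,135) for t in a]
    q=np.zeros_like(m);cv2.fillPoly(q,[np.round(cv2.convexHull(proj(p,P).astype(np.float32))*16).astype(np.int32)],1,shift=4);return int((q!=m).sum())
b=min((f(x,y),x,y) for x in np.arange(545,560,.5) for y in np.arange(36,50,.5));print(b,m.sum(),intool(s,[b[1],b[2],135]))
```

```text
[547.74109499  36.00572718 170.4122784 ] [-3.13982036  0.00491986  0.46548922] 0.047585825937179124
[552.41919533  43.55019854 135.        ] [ 7.74090279 -4.57924151 35.38279389] [ 6.89492706 -3.82893574 35.38562624]
(404, np.float64(553.5), np.float64(44.0)) 6174 [ 8.90859585 -4.49606534 35.37690154]
```

run_rows(moves=[0,0,0,0.0257,-0.0147,0,1,0,0,0,0,0,0,1,0,0,0,0,0,0.0667,1,0,0,0,0,0,0,1], grip_force=80)

```text
clock: 2.2
eef_pos: [554.4, 43.9, 151.8]
tcp_rot: [-3.141, 0.001, 0.465]
contact_force: [-1.2, 0.6, -0.4]
opening: 1.001
grasp_force: 0.0
```

Run:
```python
from rig import r
from h import *
s=r.sense();print(s["eef_pos"],s["tcp_rot"],s["contact_force"],intool(s,[552.4,43.2,127]))
```

```text
[554.38309219  43.93005155 151.77053477] [-3.14138194e+00  6.08822249e-04  4.65373872e-01] [-1.23688818  0.56215393 -0.44594667] [-2.08473244 -0.23229334 24.77185809]
```

To row units: 14 mm / 300 = 0.0467, 10.5 mm / 300 = 0.035.

run_rows(moves=[0,0,0,-0.0067,0,0,1,0,0,0,0,0,0.0467,1,0,0,0,0,0,0.035,1,0,0,0,0,0,0,1], grip_force=80)

```text
clock: 2.53
eef_pos: [552.0, 43.1, 127.0]
tcp_rot: [-3.141, 0.002, 0.466]
contact_force: [-0.2, -0.6, -0.2]
opening: 1.003
grasp_force: 0.0
```

run_rows(moves=[0,0,0,0,0,0,0.4,0,0,0,0,0,0,0.4,0,0,0,0,0,0,0.3,0,0,0,0,0,0,0.3,0,0,0,0,0,0,0.3], grip_force=40)

```text
clock: 2.95
eef_pos: [553.8, 43.5, 129.0]
tcp_rot: [3.141, -0.002, 0.466]
contact_force: [-1.1, 0.5, 7.6]
opening: 0.311
grasp_force: 3.8
```

Run:
```python
from rig import r,cams
from h import *
I=cams.grab_frame("wrist")[:,:,::-1];J=cams.grab_frame("scene")[:,:,::-1]
cv2.imwrite("pics/g.png",np.hstack([cv2.resize(I,(400,300)),cv2.resize(J[130:280,160:360],(400,300),interpolation=cv2.INTER_CUBIC)]))
s=r.sense();print({k:np.round(v,3) for k,v in s.items()})
```

```text
{'clock': np.float64(3.05), 'qpos': array([0.076, 0.361, 1.871, 0.   , 0.907, 1.181]), 'qvel': array([0.003, 0.   , 0.001, 0.001, 0.   , 0.001]), 'joint_efforts': array([-5.3400e-01, -5.1075e+01, -2.6276e+01, -2.6400e-01, -3.4600e-01,
        4.0000e-03]), 'eef_pos': array([553.847,  43.583, 129.129]), 'tcp_rot': array([ 3.141e+00, -2.000e-03,  4.660e-01]), 'contact_force': array([-0.818,  0.577,  7.661]), 'wrist_torque': array([0.202, 0.255, 0.059]), 'grasp_force': np.float64(3.744), 'opening': np.float64(0.298)}
```

View pics/g.png

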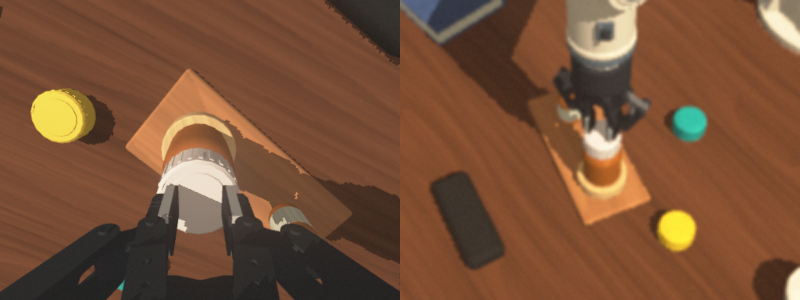

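Run:
```python
from rig import r,cams
from h import *
s=r.sense();p=cams.camera_params("wrist");M=R.from_euler("xyz",s["tcp_rot"])
k=400/512
print("cam in tool",intool(s,-cv2.Rodrigues(p["rvec"])[0].T@p["tvec"]))
for q in([0,0,3],[0,0,22],[0,13,22],[0,-13,22],[0,26,22],[11,13,22],[11,13,10]):print(q,proj(p,M.apply(q)+s["eef_pos"])[0]*k)
for z in(107,135):print(z,proj(p,[[552.5,43.3,z]])[0]*k, proj(p,[[552.5+26*.893,43.3+26*.45,z]])[0]*k)
t=cams.camera_params("top");sc=cams.camera_params("scene")
print(proj(t,[[552.5,43.3,135],[552.5,43.3,107],[552.5,43.3,34]]),proj(sc,[[552.5,43.3,135],[552.5,43.3,107],[552.5,43.3,34]]))
a=cv2.imread("pics/a.png")
I=cams.grab_frame("wrist")[:,:,::-1]
cv2.imwrite("pics/i.png",cv2.resize(I[150:384,130:380],None,fx=2.5,fy=2.5,interpolation=cv2.INTER_CUBIC))
```

```text
cam in tool [ 7.43678021e+01  2.90387921e-02 -1.45468829e+02]
[0, 0, 3] [199.85453864 192.99082125]
[0, 0, 22] [199.85937527 180.82637466]
[0, 13, 22] [218.16706514 180.83168845]
[0, -13, 22] [181.55203443 180.83019968]
[0, 26, 22] [236.49148808 180.84614226]
[11, 13, 22] [218.49300761 166.30967343]
[11, 13, 10] [219.77047901 172.83031545]
107 [199.34827142 182.53138748] [199.28679952 147.51335388]
135 [199.2774405  201.60976378] [199.20161189 161.1960138 ]
[[249.03240614 198.55585408]
 [249.29977992 199.39727112]
 [249.93603834 201.3994178 ]] [[260.16463407 195.46362137]
 [260.14789527 201.10315577]
 [260.10819421 214.67913638]]
```

View pics/i.png

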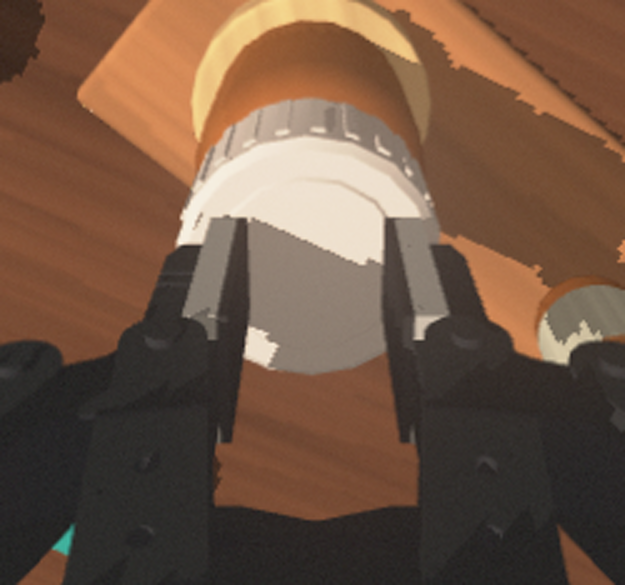

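The picture shows the fingertips resting on top of the cap at tool z of about -5, so the real tips stand shorter than stated. I'll lift, open, go lower and close gently.

To row units: -12 mm / 300 = -0.04, -4 mm / 300 = -0.0133.

run_rows(moves=[0,0,0,0,0,-0.04,0.3,0,0,0,0,0,-0.0133,1,0,0,0,0,0,0,1,0,0,0,0,0,0,1,0,0,0,0,0,0,1], grip_force=30)

```text
clock: 3.52
eef_pos: [552.7, 43.3, 143.8]
tcp_rot: [-3.142, 0.0, 0.466]
contact_force: [-0.5, -0.3, -0.9]
opening: 0.854
grasp_force: 0.0
```

Run:
```python
from rig import r
from h import *
s=r.sense();print(s["opening"],s["eef_pos"],s["tcp_rot"],s["contact_force"],intool(s,[552.4,43.2,113]))
```

```text
0.8535967049710508 [552.72587156  43.29480113 143.81260843] [-3.14156717e+00  2.00769561e-04  4.65792888e-01] [-0.45870534 -0.26679136 -0.88086694] [-0.32754699 -0.06087233 30.81267638]
```

To row units: 10.8 mm / 300 = 0.036, 10 mm / 300 = 0.0333.

run_rows(moves=[0,0,0,0,0,0.0333,1,0,0,0,0,0,0.0333,1,0,0,0,0,0,0.036,1,0,0,0,0,0,0,1])

```text
clock: 3.85
eef_pos: [551.0, 43.2, 110.0]
tcp_rot: [-3.14, 0.004, 0.466]
contact_force: [-0.9, 0.7, -0.8]
opening: 1.002
grasp_force: 0.0
```

run_rows(moves=[0,0,0,0,0,0,0.6,0,0,0,0,0,0,0.5,0,0,0,0,0,0,0.5,0,0,0,0,0,0,0.5], grip_force=30)

```text
clock: 4.18
eef_pos: [553.2, 43.6, 113.7]
tcp_rot: [-3.141, -0.001, 0.466]
contact_force: [-2.1, 3.0, 2.2]
opening: 0.598
grasp_force: 30.9
```

Run:
```python
from rig import r,cams
from h import *
I=cams.grab_frame("wrist")[:,:,::-1]
cv2.imwrite("pics/j.png",cv2.resize(I[120:384,110:400],None,fx=2.2,fy=2.2,interpolation=cv2.INTER_CUBIC))
```

```text
(no output)
```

View pics/j.png

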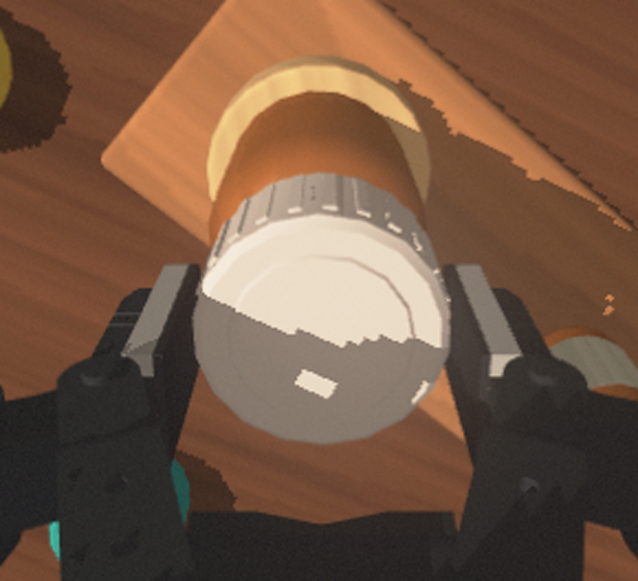

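The jaws now grip the cap's sides, at opening 0.598 (about 51 mm) and with 31 N. The grip is shallow, so I'll regrip 7 mm lower with more force.

To row units: 4 mm / 300 = 0.0133, 3 mm / 300 = 0.01.

run_rows(moves=[0,0,0,0,0,0,0.75,0,0,0,0,0,0,0.75,0,0,0,-0.0017,-0.0013,0.0133,0.75,0,0,0,0,0,0.01,0.75,0,0,0,0,0,0,0.75])

```text
clock: 4.65
eef_pos: [551.8, 43.4, 105.3]
tcp_rot: [-3.141, 0.001, 0.466]
contact_force: [0.5, -0.0, -0.8]
opening: 0.751
grasp_force: 0.0
```

run_rows(moves=[0,0,0,0,0,0,0.45,0,0,0,0,0,0,0.45,0,0,0,0,0,0,0.45,0,0,0,0,0,0,0.45], grip_force=90)

```text
clock: 4.98
eef_pos: [552.3, 43.4, 106.4]
tcp_rot: [3.141, 0.0, 0.466]
contact_force: [-2.0, -1.0, 4.9]
opening: 0.586
grasp_force: 92.4
```

To row units: 2.5 mm / 300 = 0.0083, 2.2 mm / 300 = 0.0073.

run_rows(moves=[0,0,0,0,0,0.0083,0.45,0,0,0,0,0,0.0073,0.45,0,0,0,0,0,0,0.45,0,0,0,0,0,0,0.45], grip_force=90)

```text
clock: 5.32
eef_pos: [552.5, 43.4, 102.0]
tcp_rot: [3.141, -0.0, 0.466]
contact_force: [-3.6, -1.3, 9.5]
opening: 0.587
grasp_force: 92.7
```

```bash
python3 -c "
from rig import r
s=r.sense();print(s['eef_pos'],s['contact_force'],s['wrist_torque'])"
```

```text
[552.4592986   43.42399342 102.04628048] [-3.60442623 -1.31956519  9.51954173] [-0.15529334  0.50803238 -0.03816911]
```

To row units: 1.2 mm / 300 = 0.004.

run_rows(moves=[0,0,0,0,0,0.004,0.45,0,0,0,0,0,0,0.45,0,0,0,0,0,0,0.45], grip_force=90)

```text
clock: 5.57
eef_pos: [552.5, 43.4, 101.0]
tcp_rot: [3.141, -0.0, 0.466]
contact_force: [-3.6, -0.7, 11.7]
opening: 0.585
grasp_force: 92.7
```

run_rows(moves=[0,0,-0.0477,0,0,0,0.45,0,0,-0.0477,0,0,0,0.45,0,0,-0.0477,0,0,0,0.45,0,0,0,0,0,0,0.45], grip_force=90)

```text
clock: 5.9
eef_pos: [553.5, 43.7, 101.4]
tcp_rot: [3.14, -0.002, 0.772]
contact_force: [-0.7, 0.7, 9.6]
opening: 0.587
grasp_force: 92.9
```

To row units: 0.5 mm / 300 = 0.0017, -0.1 rad / 2.0944 = -0.0477.

run_rows(moves=[0,0,-0.0477,0,0,0.0017,0.45,0,0,-0.0477,0,0,0,0.45,0,0,-0.0477,0,0,0,0.45,0,0,-0.0477,0,0,0,0.45,0,0,0,0,0,0,0.45], grip_force=90)

```text
clock: 6.32
eef_pos: [553.8, 43.8, 101.0]
tcp_rot: [3.139, -0.002, 1.172]
contact_force: [-0.5, 0.9, 11.5]
opening: 0.58
grasp_force: 92.9
```

```bash
python3 -c "
from rig import r
s=r.sense();print(s['eef_pos'],s['contact_force'],s['wrist_torque'])"
```

```text
[553.82137218  43.79098562 101.03469816] [-0.53378896  0.88730548 11.54349113] [0.09223709 0.1300729  0.07901223]
```

To row units: -0.1 rad / 2.0944 = -0.0477.

run_rows(moves=[0,0,-0.0477,0,0,0,0.45,0,0,-0.0477,0,0,0,0.45,0,0,-0.0477,0,0,0,0.45,0,0,-0.0382,0,0,0,0.45,0,0,0,0,0,0,0.45], grip_force=90)

```text
clock: 6.73
eef_pos: [554.0, 43.8, 101.1]
tcp_rot: [3.138, -0.001, 1.551]
contact_force: [-0.2, 1.0, 9.9]
opening: 0.587
grasp_force: 92.9
```

```bash
python3 -c "
from rig import r
s=r.sense();print(s['eef_pos'],s['contact_force'],s['wrist_torque'])"
```

```text
[553.95190818  43.770978   101.08681462] [-0.16817304  1.03345867  9.85307441] [0.06267249 0.12218172 0.03195449]
```

Turned 1.085 rad with almost no torque. Now I'll lift.

To row units: -4 mm / 300 = -0.0133.

run_rows(moves=[0,0,0,0,0,-0.0133,0.45,0,0,0,0,0,-0.0133,0.45,0,0,0,0,0,-0.0133,0.45,0,0,0,0,0,0,0.45], grip_force=90)

```text
clock: 7.07
eef_pos: [552.7, 43.5, 112.3]
tcp_rot: [3.141, -0.0, 1.546]
contact_force: [0.2, 0.9, -0.2]
opening: 0.589
grasp_force: 93.0
```

```bash
python3 -c "
from rig import r
s=r.sense();print(s['eef_pos'],s['contact_force'],s['wrist_torque'])"
```

```text
[552.68250947  43.5179977  112.34227305] [ 0.18700046  0.94607762 -0.2147843 ] [0.05649587 0.02831088 0.02630733]
```

To row units: -22 mm / 300 = -0.0733, -20 mm / 300 = -0.0667.

run_rows(moves=[0,0,0,0,0,-0.05,0.45,0,0,0,0,0,-0.0733,0.45,0,0,0,0,0,-0.0733,0.45,0,0,0,0,0,-0.0733,0.45,0,0,0,0,0,-0.0667,0.45], grip_force=90)

```text
clock: 7.48
eef_pos: [551.9, 43.5, 213.4]
tcp_rot: [-3.141, 0.0, 1.546]
contact_force: [0.9, -0.2, 0.4]
opening: 0.583
grasp_force: 94.7
```

run_rows(moves=[0,0,0,0,0,-0.0367,0.45,0,0,0,0,0,0,0.45,0,0,0,0,0,0,0.45,0,0,0,0,0,0,0.45,0,0,0,0,0,0,0.45], grip_force=90)

```text
clock: 7.9
eef_pos: [551.4, 43.4, 222.1]
tcp_rot: [-3.139, 0.0, 1.546]
contact_force: [0.3, 0.1, 0.2]
opening: 0.584
grasp_force: 94.7
```

Run:
```python
from rig import r,cams
from h import *
J=cams.grab_frame("scene")[:,:,::-1];I=cams.grab_frame("wrist")[:,:,::-1]
cv2.imwrite("pics/k.png",np.hstack([cv2.resize(I,(400,300)),cv2.resize(J[110:260,160:360],(400,300),interpolation=cv2.INTER_CUBIC)]))
s=r.sense();print(s["eef_pos"],s["tcp_rot"],s["contact_force"],s["qpos"],np.abs(s["qvel"]).max())
```

```text
[551.68009135  43.44367141 222.43896477] [-3.13955708e+00  1.66573741e-04  1.54573052e+00] [-0.40959962  0.50156242 -0.68074546] [7.58505423e-02 2.48328779e-01 1.79154219e+00 4.40674253e-05
 1.10376368e+00 1.00896635e-01] 0.008521251016836873
```

View pics/k.png

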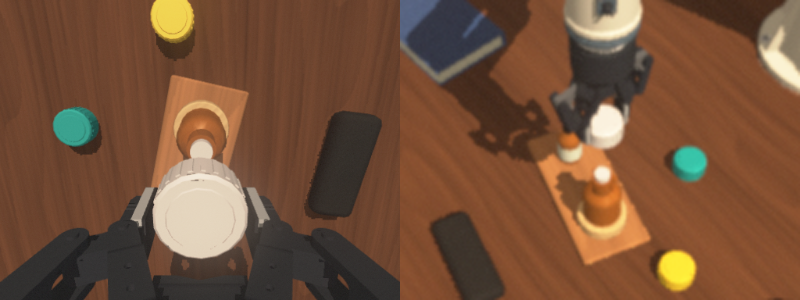

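The bottle is open with its neck bare, the cap is held level about 98 mm above the mouth, and nothing else has moved.

To row units: -1.5 mm / 300 = -0.005.

run_rows(moves=[0,0,0,0,0,-0.005,0.45,0,0,0,0,0,0,0.45,0,0,0,0,0,0,0.45,0,0,0,0,0,0,0.45], grip_force=90)

```text
clock: 8.33
eef_pos: [552.3, 43.5, 225.1]
tcp_rot: [-3.142, 0.0, 1.546]
contact_force: [0.6, -0.2, 0.1]
opening: 0.587
grasp_force: 94.7
```

```bash
python3 -c "
from rig import r
print(r.sign_off())"
```

```text
the job is handed in; nothing more can be done
None
```

The larger bottle is open; the gripper holds its white cap level and still about 10 cm above the mouth, the last pictures showed nothing else moved, and the job was handed in at 8.3 s (no verdict shown); my first, too-high grip attempt only pressed the fingertips on the cap top with about 8 N.

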